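# Tip the carrier plate out of its nest

## Task

The carrier plate sits flush in its nest with no room for fingers: press down its end at the thumb notch so that the nest's rocking floor tips the other end up, then lift the plate out and lay it flat in the shallow tray, lowering it all the way rather than dropping it. Then press the rocking floor back level, ready for the next plate, and leave the other things on the bench where they are.

Things in the scene. Friction and masses are not known exactly. Their poses are not given: they have to be found in the camera images.
- carrier: light grey carrier plate with four dark windows, 100 x 50 x 8 mm (its small top pins cannot be gripped), 0.16 kg, loose. Origin: centre of its underside; x short direction, y long direction, z up out of its top face. At the start it lies in the nest on the rocking floor, its top level with the rim, long axis along the nest's x.
- nest: fixed grey nest block on a steel base 156 x 96 x 6 mm. Origin: centre of the underside; x along the pocket, z up. Pocket 104 mm (x) by 53 mm (y), rim 36 mm above the bench, walls 11-12 mm thick. The -x end wall has a thumb notch 40 mm wide, open down to 12 mm above the bench, so shut fingers can press the plate's -x end there and follow it down; the +x end wall is full.
- rocker (a joint): the nest's rocking floor, steel, 90 x 46 x 5 mm, hinged about nest y at nest x -10, z 28 mm (in its top face); reaches from nest x -46 to +44. 0 rad = level; grows to a stop at 0.35 as the -x end goes down and the +x end comes up. Stiff pivot (0.07 N m): it stays where left, with or without the plate; 2 to 7 N near an end moves it, more only once it is at its stop.
- rocker_lift (a point): point in the middle of the rocking floor's +x edge, on its top face, 54 mm from the hinge line: 28 mm above the bench when level, about 46 mm when tipped.
- tray: fixed shallow steel tray with black rubber liner. Origin: centre of the underside; x along its length. Inside 150 mm (x) by 120 mm (y); liner 5 mm above the bench, rim 15 mm above the bench, walls 4 mm thick.
- black_plate: black jig plate 62 x 120 x 12 mm, bystander, leave alone. Origin: centre of its underside.
- driver: orange-handled screwdriver, 143 mm, bystander, leave alone. Origin: centre of its underside.
- glue_syringe: syringe, 102 mm, bystander, leave alone. Origin: centre of its underside.
Things that resemble listed ones, but are neither listed nor needed, are in the scene too. What is shaped like the carrier but orange is not meant.

How it is judged:
On the way, in this order (a step that is already met when the one before it is completed fails the run):
1. the plate, still in the nest, is tipped up by more than 0.2 rad with the rocking floor (angle between carrier's own z axis and vertical above 0.2 rad and value of joint rocker above 0.2 rad and horizontal distance between carrier and nest below 0.03 m), for 0.1 s.
2. the plate is lifted clear of the nest (horizontal distance between carrier and nest above 0.08 m and height (world z) of carrier above 0.03 m), for 0.1 s.
3. the plate is lowered into the tray (its middle within 20 mm of the liner's height) while still held (x of carrier in the frame of tray between -0.05 and 0.05 m and y of carrier in the frame of tray between -0.05 and 0.05 m and z of carrier in the frame of tray below 0.025 m and contact force between the fingers and carrier above 0.5 N), for 0.05 s.
At the end, for the whole second after the job is handed in: The carrier plate lies flat (within 0.05 rad, right way up) and still on the tray's liner, wholly inside the tray walls, released; the nest's rocking floor is level again (below 0.05 rad) (x of carrier in the frame of tray between -0.05 and 0.05 m and y of carrier in the frame of tray between -0.05 and 0.05 m and z of carrier in the frame of tray between 0.002 and 0.008 m and angle between carrier's own z axis and vertical below 0.05 rad and linear speed of carrier below 0.02 m/s and value of joint rocker below 0.05 rad); the robot touches nothing.
It fails at once if a bystander is moved by more than 15 mm (distance of any of black_plate, driver, glue_syringe from where it was at the start of the episode above 0.015 m).
It also fails if it takes over 48 s, if anything falls off the work surface, if the arm or the gripper's body presses on something with over 40 N, if the wrist force passes 120 N, or if a joint passes its speed limit or range.

## Robot

A 6-joint arm with a two-finger parallel gripper is mounted at the origin on a cart in front of the work surface, level with it; the furniture and walls round the work are solid. World frame = base frame: x ahead of the robot, y to its left, z up, the work surface at z = 0. Lengths are in m, angles in rad, forces in N, time in s.
With the tool pointing down it reaches from about 0.425 to 0.95 m from the base axis. Payload 3.5 kg.
Tool frame: the origin (TCP) lies midway between the tips of the shut fingers; the grasp point (between the pads) lies 19 mm behind it; z points along the fingers, y is the line along which they close (so a half turn about z gives the same grasp; the last joint's range is limited). The gripper opens to 85 mm and grips with 20 to 120 N. Pads are 22 mm wide; open, the fingers measure 114 mm over their backs; the gripper's body (76 mm by 85 mm) begins 54 mm behind the grasp point. The pads swing forward as they close: fully open they stand 13 mm farther back than shut.
Start: joints at [1.062, 0.286, 1.577, -0, 1.279, -0.15], TCP at [0.237, 0.632, 0.231] pointing down, gripper open.
Joint ranges: [-2.77, 2.77], [-0.9, 2.22], [0.21, 2.48], [-1.53, 4.67], [0.24, 2.81], [-2.84, 2.84]. Speed limits (rad/s): [2.79, 2.79, 3.14, 3.14, 3.14, 3.14].

## Interface

Orientations are given as a unit quaternion [x, y, z, w].
In Python, from plant import ctrl gives the robot as it stands.
- The arm moves only by the tool send_rows, never from a script. Its argument "series" is a list that holds one entry, the list of rows, each a list of 7 numbers: the shift along the tool's x, y, z in cm, then the turn, a rotation vector about the tool's x, y, z in rad, then the opening, from -1 (shut) to 1 (fully open). In form: [[[x, y, z, rx, ry, rz, jaw], ...]]. A call has 1 to 10 rows; each row shifts and turns the commanded pose from where the row before left it, along the tool's axes as they then stand; what a row does not reach is not made up. A row lasts 1/8 s, in which the tool goes at most 62.5 mm and 10.7 degrees, less where a joint would pass 70% of its speed; a pose out of reach is approached as far as the arm can. A call is refused whole if a number of a shift passes 6.25 or a number of a turn 0.188, either way. A call with a gripper value outside its range is refused whole. The fingers move at their own pace and stop on an object; "force" is the grip in N (left out, the last holds). Time passes only in rows, so rows that do not move let the fingers close. It gives the time, the measured TCP pose, the force, the opening and the grip force at its end, in the units of the state.
- ctrl.get_state(): the state, without advancing time (a new reading comes with each control period).
- ctrl.read_camera(name): name is "side" or "top"; returns a dict with "img" (480x640x3 uint8, red, green, blue), "fx", "fy", "cx", "cy" (pixels), "k1" (the pictures are not rectified: a ray, as slopes to the right and down, at radius r is drawn at 1 + k1 r^2 times it, then the intrinsics apply), "R" (3x3) and "t" (3): a world point X has camera coordinates R X + t. Camera axes: x right, y down, z forward; pixel columns grow to the right and rows downward; lengths in m; the calibration is good to about 2 mm. A picture is of the moment at which its call begins. There is no depth.
- ctrl.sign_off(): hands the job in; it is judged then, once.
The state is a dict: "time": time; "qpos": joint angles; "dq": joint speeds; "joint_efforts": joint torques, N m; "eef_pos": TCP position; "tcp_rot": TCP orientation; "contact_force": force on the tool from outside, world axes, zero at the start; "wrist_torque": the same for the moment, N m; "opening": opening from 0.0 (shut) to 1.0 (fully open); "finger_force": force on a finger pad.
Only numpy, scipy, OpenCV 4.12 (cv2) and the standard library are available. Lean on these libraries where they do the work, as an engineer would, in place of code of your own. Each camera call takes 0.05 s, during which the arm holds its last target. There are 200 camera calls.

## Working session

There is one attempt and no reset: what is moved stays moved. The work goes in short steps, Python scripts to look and compute and a tool call to move; the robot and the scene stay as the last step left them, time stands still between calls to the robot, and variables do not carry over. Pictures are saved under pics/ and viewed, at most 10 in all, crops included, and the job is handed in when it is done.

Besides the shell and the picture viewer there is one more tool, called as name([rows], argument=value, ...), one row to a line, values as JSON. send_rows: Moves the arm, as the interface text tells. Its arguments: {"type":"object","properties":{"series":{"type":"array"},"force":{"type":"number"}},"required":["series"]}

```bash
mkdir -p pics; ls
cat > h.py <<'E'
import numpy as np, cv2
from plant import ctrl
def cam(n):
    c=ctrl.read_camera(n); c['R']=np.array(c['R']); c['t']=np.array(c['t']); return c
def K(c): return np.array([[c['fx'],0,c['cx']],[0,c['fy'],c['cy']],[0,0,1.]]), np.array([c['k1'],0,0,0,0.])
def ray(c,uv):
    k,d=K(c); p=cv2.undistortPoints(np.array(uv,float).reshape(-1,1,2),k,d).reshape(-1,2)
    D=np.c_[p,np.ones(len(p))]@c['R']; return -c['R'].T@c['t'],D
def onplane(c,uv,z):
    o,D=ray(c,uv); return o+D*((z-o[2])/D[:,2])[:,None]
def tri(c1,u1,c2,u2):
    o1,D1=ray(c1,u1);o2,D2=ray(c2,u2);out=[]
    for a,b in zip(D1,D2):
        s=np.linalg.lstsq(np.c_[a,-b],o2-o1,rcond=None)[0]; p,q=o1+a*s[0],o2+b*s[1]
        out.append(np.r_[(p+q)/2,np.linalg.norm(p-q)])
    return np.array(out)
def proj(c,X):
    k,d=K(c); return cv2.projectPoints(np.array(X,float).reshape(-1,3),cv2.Rodrigues(c['R'])[0],c['t'],k,d)[0].reshape(-1,2)
def save(c,n): cv2.imwrite('pics/'+n,c['img'][:,:,::-1])
E
python3 - <<'E'
from h import *
for n in('top','side'):
    c=cam(n);save(c,n+'0.png');print(n,-c['R'].T@c['t'],c['R'][2],c['fx'],c['k1'])
print(ctrl.get_state())
E
```

```text
pics
top [ 0.37795132 -0.2851422   0.90629544] [ 0.21732621  0.01573065 -0.97597227] 521.5696386264153 -0.10265674681289677
side [0.21517538 0.42778592 0.78561564] [ 0.32137552 -0.6639955  -0.67515016] 619.1771207253777 -0.1427870532441813
{'time': 0.1, 'qpos': array([ 1.06199599e+00,  2.87091690e-01,  1.57805939e+00, -1.39294885e-05,
        1.27858709e+00, -1.50013408e-01]), 'dq': array([ 0.00060165, -0.00502455, -0.00359815,  0.00177268, -0.00035662,
        0.00072791]), 'joint_efforts': array([ 1.72905511e-03, -4.07301772e+01, -2.93696237e+01, -1.24588669e-04,
        3.42404630e-03,  1.91505512e-05]), 'eef_pos': array([0.2367055 , 0.63149188, 0.23006016]), 'tcp_rot': array([ 1.78430719e-01,  9.83951893e-01, -1.01723922e-03, -3.40709529e-04]), 'contact_force': array([-0.86402999,  0.0276882 , -0.58824368]), 'wrist_torque': array([0.00677949, 0.02615722, 0.04604798]), 'finger_force': 0.0, 'opening': 1.0015688180002291}
```

View pics/top0.png

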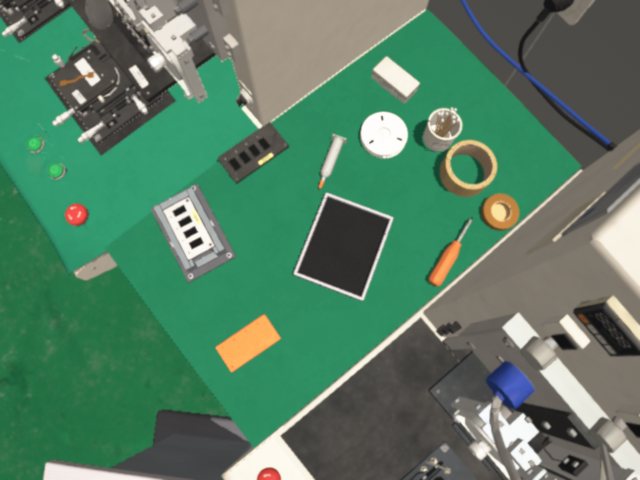

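View pics/side0.png

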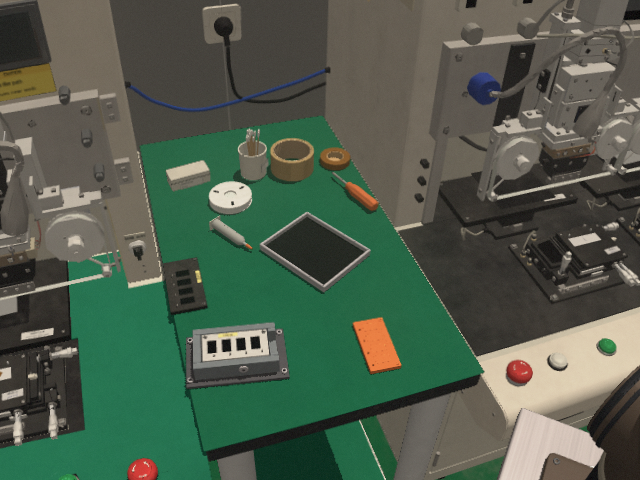

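The top view shows the nest with the light plate at about (193,232), the black jig plate at (253,152), the syringe at (331,160), the driver at (450,255) and the tray at (345,246). Things that could be taken for the carrier:
- light plate with four windows in the nest: top (190,228), side (238,347)
- orange plate: top (248,343), side (377,345), excluded by its colour
- black jig plate: top (253,152), side (185,285), excluded as a bystander

I choose the plate in the nest and check it in one close crop.

Run:
```python
from h import *
a=cv2.imread('pics/top0.png')[175:290,140:245];b=cv2.imread('pics/side0.png')[310:395,175:300]
a=cv2.resize(a,None,fx=4,fy=4,interpolation=2);b=cv2.resize(b,None,fx=3,fy=3,interpolation=2)
o=np.zeros((460,800,3),np.uint8);o[:460,:420]=a;o[:255,422:797]=b
cv2.imwrite('pics/crop.png',o)
```

```text
(no output)
```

View pics/crop.png

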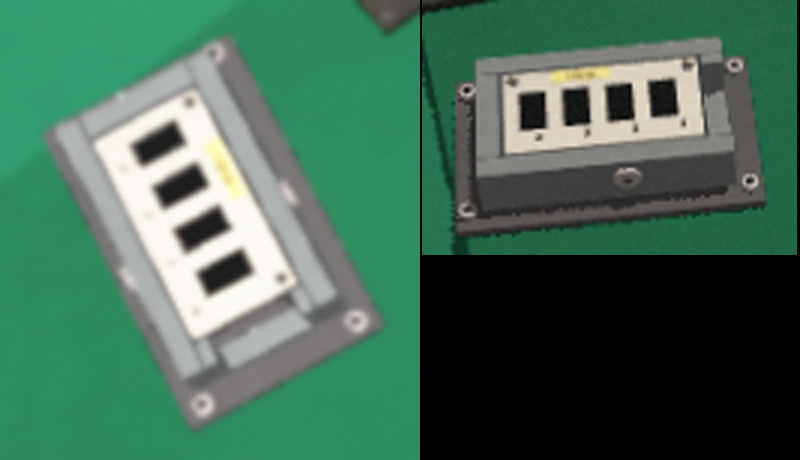

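The crop confirms it: a light plate with four windows in the grey nest, and the thumb notch at the lower-right end, top pixel about (205,257), the right end in the side view. Now measuring.

```bash
cat > m.py <<'E'
from h import *
def quad(m,near):
    cs,_=cv2.findContours(m.astype(np.uint8),0,2)
    cs=[x for x in cs if cv2.contourArea(x)>200 and cv2.pointPolygonTest(cv2.convexHull(x),near,True)>-4]
    x=cv2.convexHull(max(cs,key=cv2.contourArea)); L=cv2.arcLength(x,True)
    for e in np.arange(.01,.2,.005):
        q=cv2.approxPolyDP(x,e*L,True).reshape(-1,2)
        if len(q)<=4: break
    # refine: fit lines to the hull-side contour points
    P=max(cs,key=cv2.contourArea).reshape(-1,2).astype(float); q=q.astype(float);ls=[]
    for i in range(4):
        a,b=q[i],q[(i+1)%4];d=(b-a)/np.linalg.norm(b-a);s=(P-a)@d/np.linalg.norm(b-a);h=abs((P-a)@[-d[1],d[0]])
        S=P[(s>.1)&(s<.9)&(h<2.5)].astype(np.float32);v=cv2.fitLine(S,cv2.DIST_HUBER,0,.01,.01).ravel() ;ls.append(v)
    out=[]
    for i in range(4):
        u,v=ls[i-1],ls[i];s=np.linalg.solve(np.c_[u[:2],-v[:2]],v[2:]-u[2:]);out.append(u[2:]+s[0]*u[:2])
    return np.array(out)
def order(c,q,z): # by world angle so that corners match between views
    X=onplane(c,q,z)[:,:2];m=X.mean(0);a=np.arctan2(*(X-m).T[::-1]);return q[np.argsort(a)]
E
python3 - <<'E'
from m import *
T,S=cam('top'),cam('side')
def hsv(c): return cv2.cvtColor(c['img'],cv2.COLOR_RGB2HSV).astype(int)
for name,f,pt,ps,z in [('plate',lambda c,h:(c['img'].min(2)>(185 if c is T else 150))|((h[...,0]>18)&(h[...,0]<35)&(h[...,2]>180)&(h[...,1]>40)),(190,228),(238,347),.036),
                  ('liner',lambda c,h:(c['img'].max(2)<60),(345,246),(315,250),.01),
                  ('trayrim',lambda c,h:((h[...,1]<60)&((h[...,2]>90) )|(c['img'].max(2)<60)),(345,246),(315,250),.015),
                  ('black',lambda c,h:(c['img'].max(2)<70),(253,152),(185,285),.012)]:
    try:
        a=order(T,quad(f(T,hsv(T)),pt),z);b=order(S,quad(f(S,hsv(S)),ps),z)
        # align cyclic start
        A=onplane(T,a,z);k=min(range(4),key=lambda k:np.linalg.norm(A-onplane(S,np.roll(b,k,0),z)));b=np.roll(b,k,0)
        X=tri(T,a,S,b);print(name,a.round(1).tolist(),b.round(1).tolist());print((X*1000).round(1));B=X[:,:3]
        print(' sides',[round(1000*np.linalg.norm(A[i]-A[i-1]),1) for i in range(4)],'ctr tri',(B.mean(0)*1000).round(1),'top',(A.mean(0)*1000).round(1),'side',(onplane(S,b,z).mean(0)*1000).round(1))
        d=A[1]-A[0];print(' ang',[round(float(np.degrees(np.arctan2(*(A[i]-A[i-1])[1::-1]))),1) for i in range(4)])
    except Exception as e: print(name,repr(e))
N=np.array([[205,257]]);print('notch',onplane(T,N,.036))
X=proj(T,[[.5,0,.3],[.237,.632,.231]]);print(X)
E
```

```text
plate [[188.0, 258.79998779296875], [213.1999969482422, 245.10000610351562], [188.0, 196.89999389648438], [163.5, 210.3000030517578]] [[268.8999938964844, 353.70001220703125], [263.79998779296875, 329.6000061035156], [206.60000610351562, 334.8999938964844], [197.1999969482422, 360.3999938964844]]
[[518.3 -50.3  34.9   1.1]
 [548.2 -88.9  31.9   3.8]
 [623.5 -34.9  36.9   6. ]
 [603.6   8.7  32.    8.6]]
 sides [np.float64(98.5), np.float64(48.5), np.float64(99.1), np.float64(48.5)] ctr tri [573.4 -41.4  33.9] top [572.  -42.3  36. ] side [573.4 -39.9  36. ]
 ang [-145.0, -54.9, 35.0, 125.9]
liner [[359.8999938964844, 294.20001220703125], [387.20001220703125, 220.1999969482422], [328.5, 198.6999969482422], [298.79998779296875, 271.29998779296875]] [[363.79998779296875, 251.1999969482422], [306.5, 217.10000610351562], [266.1000061035156, 244.89999389648438], [322.5, 283.3999938964844]]
[[ 491.1 -349.     7.1    1.6]
 [ 628.5 -386.9    5.3    1.7]
 [ 656.4 -278.6    8.8    0.7]
 [ 520.7 -239.5    9.4    2.5]]
 sides [np.float64(113.0), np.float64(141.5), np.float64(111.8), np.float64(14
[... 186 characters left out ...]
438], [325.1000061035156, 191.89999389648438], [292.3999938964844, 273.79998779296875]] [[638.5999755859375, 1.0], [412.1000061035156, 1.0], [-146.6999969482422, 478.1000061035156], [637.7999877929688, 478.0]]
[[ 299.1 -300.5  575.9  231.2]
 [ 476.  -341.2  486.9   42.4]
 [ 563.4   73.6  386.3  702.1]
 [ 254.  -105.9  236.9  525.8]]
 sides [np.float64(129.1), np.float64(159.9), np.float64(129.8), np.float64(158.7)] ctr tri [ 398.1 -168.5  421.5] top [ 572.4 -312.9   15. ] side [ 459.2 -817.1   15. ]
 ang [-105.7, -15.5, 74.8, 164.7]
black ValueError('max() iterable argument is empty')
notch [[ 0.5236088  -0.07938402  0.036     ]]
[[  93.8003318   228.85050645]
 [-265.72532927  363.02103266]]
```

```bash
cat > g.py <<'E'
from h import *
from scipy.spatial.transform import Rotation as Ro
C=np.array([.573,-.0415,0]); NY=np.radians(35); nx=np.array([np.cos(NY),np.sin(NY),0]); ny=np.array([-nx[1],nx[0],0])
def nest(x,y,z): return C+nx*x+ny*y+[0,0,z]
def down(yaw_y,tilt=0): # tool z down, tool y at world angle yaw_y; tilt about tool y
    y=np.array([np.cos(yaw_y),np.sin(yaw_y),0]); z=np.array([0,0,-1.]); x=np.cross(y,z)
    return Ro.from_matrix(np.c_[x,y,z])*Ro.from_rotvec([0,tilt,0])
def rows(pos,rot,n,show=True):
    s=ctrl.get_state(); p=np.array(s['eef_pos']); r=Ro.from_quat(s['tcp_rot']); rv=(r.inv()*rot).as_rotvec()
    dw=(np.array(pos)-p)/n; out=[]
    for i in range(n):
        out.append(np.r_[r.inv().apply(dw)*100,rv/n]); r=r*Ro.from_rotvec(rv/n)
    print('t',round(s['time'],2),'F',np.round(s['contact_force'],1),'total cm',np.round(Ro.from_quat(s['tcp_rot']).inv().apply(np.array(pos)-p)*100,2),'rv',rv.round(3))
    for o in out: print(o.round(2).tolist())
E
python3 -c "
from g import *
print(nest(-.05,0,0)); rows(nest(-.05,0,.10),down(NY-np.pi/2),18)"
```

```text
[ 0.5320424  -0.07017882  0.        ]
t 0.2 F [ 0.  -0.1 -0. ] total cm [-52.29 -55.33  13.11] rv [-1.000e-03  1.000e-03  2.172e+00]
[-2.91, -3.07, 0.73, -0.0, 0.0, 0.12]
[-3.25, -2.7, 0.73, -0.0, 0.0, 0.12]
[-3.56, -2.29, 0.73, -0.0, 0.0, 0.12]
[-3.81, -1.85, 0.73, -0.0, 0.0, 0.12]
[-4.0, -1.37, 0.73, -0.0, 0.0, 0.12]
[-4.14, -0.88, 0.73, -0.0, 0.0, 0.12]
[-4.21, -0.38, 0.73, -0.0, 0.0, 0.12]
[-4.23, 0.13, 0.73, -0.0, 0.0, 0.12]
[-4.18, 0.64, 0.73, -0.0, 0.0, 0.12]
[-4.07, 1.14, 0.73, -0.0, 0.0, 0.12]
[-3.91, 1.62, 0.72, -0.0, 0.0, 0.12]
[-3.68, 2.08, 0.72, -0.0, 0.0, 0.12]
[-3.41, 2.51, 0.72, -0.0, 0.0, 0.12]
[-3.08, 2.9, 0.72, -0.0, 0.0, 0.12]
[-2.71, 3.25, 0.72, -0.0, 0.0, 0.12]
[-2.3, 3.55, 0.72, -0.0, 0.0, 0.12]
[-1.85, 3.8, 0.72, -0.0, 0.0, 0.12]
[-1.38, 4.0, 0.72, -0.0, 0.0, 0.12]
```

Moving without descent for the first ten rows, fingers closing.

send_rows([
  [[-2.9,-3.1,0,0,0,0.12,-1],[-3.3,-2.7,0,0,0,0.12,-1],[-3.6,-2.3,0,0,0,0.12,-1],[-3.8,-1.9,0,0,0,0.12,-1],[-4.0,-1.4,0,0,0,0.12,-1],[-4.1,-0.9,0,0,0,0.12,-1],[-4.2,-0.4,0,0,0,0.12,-1],[-4.2,0.1,0,0,0,0.12,-1],[-4.2,0.6,0,0,0,0.12,-1],[-4.1,1.1,0,0,0,0.12,-1]],
])

```text
time: 1.45
eef_pos: [0.4008, 0.2398, 0.2313]
tcp_rot: [0.704, 0.71, 0.0, 0.0]
contact_force: [0.2, -0.1, 0.5]
opening: 0.0
finger_force: 0.0
```

```bash
python3 -c "
from g import *
rows(nest(-.05,0,.10),down(NY-np.pi/2),9)"
```

```text
t 1.45 F [ 0.2 -0.1  0.5] total cm [-31.11  12.87  13.13] rv [ 0.    -0.     0.968]
[-3.46, 1.43, 1.46, 0.0, -0.0, 0.11]
[-3.28, 1.79, 1.46, 0.0, -0.0, 0.11]
[-3.07, 2.13, 1.46, 0.0, -0.0, 0.11]
[-2.82, 2.45, 1.46, 0.0, -0.0, 0.11]
[-2.54, 2.74, 1.46, 0.0, -0.0, 0.11]
[-2.24, 3.0, 1.46, 0.0, -0.0, 0.11]
[-1.9, 3.22, 1.46, 0.0, -0.0, 0.11]
[-1.54, 3.41, 1.46, 0.0, -0.0, 0.11]
[-1.17, 3.55, 1.46, 0.0, -0.0, 0.11]
```

send_rows([
  [[-3.5,1.4,1.4,0,0,0.11,-1],[-3.3,1.8,1.4,0,0,0.11,-1],[-3.1,2.1,1.4,0,0,0.11,-1],[-2.8,2.5,1.4,0,0,0.11,-1],[-2.5,2.7,1.4,0,0,0.11,-1],[-2.2,3.0,1.4,0,0,0.11,-1],[-1.9,3.2,1.4,0,0,0.11,-1],[-1.5,3.4,1.4,0,0,0.11,-1],[-1.2,3.6,1.4,0,0,0.09,-1],[0,0,0,0,0,0,-1]],
])

```text
time: 2.7
eef_pos: [0.5299, -0.0714, 0.1041]
tcp_rot: [0.954, 0.3, -0.001, -0.001]
contact_force: [-0.5, 0.7, -0.1]
opening: 0.001
finger_force: 0.0
```

Run:
```python
from g import *
rows(nest(-.05,0,.06),down(NY-np.pi/2),1)
for n in('top','side'):
    c=cam(n); save(c,n+'1.png'); print(n, proj(c,[ctrl.get_state()['eef_pos'],nest(-.05,0,.036),nest(.05,0,.036)]).round(1).tolist())
a=cv2.imread('pics/top1.png')[165:285,130:250];b=cv2.imread('pics/side1.png')[270:400,170:310]
o=np.zeros((480,760,3),np.uint8);o[:480,:480]=cv2.resize(a,None,fx=4,fy=4);o[:260,480:]=cv2.resize(b,None,fx=2,fy=2);cv2.imwrite('pics/crop1.png',o)
```

```text
t 2.7 F [-0.5  0.7 -0.1] total cm [0.25 0.03 4.41] rv [-0.002  0.001 -0.001]
[0.25, 0.03, 4.41, -0.0, 0.0, -0.0]
top [[190.8, 244.5], [200.4, 251.6], [175.2, 202.7]]
side [[267.3, 311.8], [267.9, 340.6], [202.0, 347.0]]
```

View pics/crop1.png

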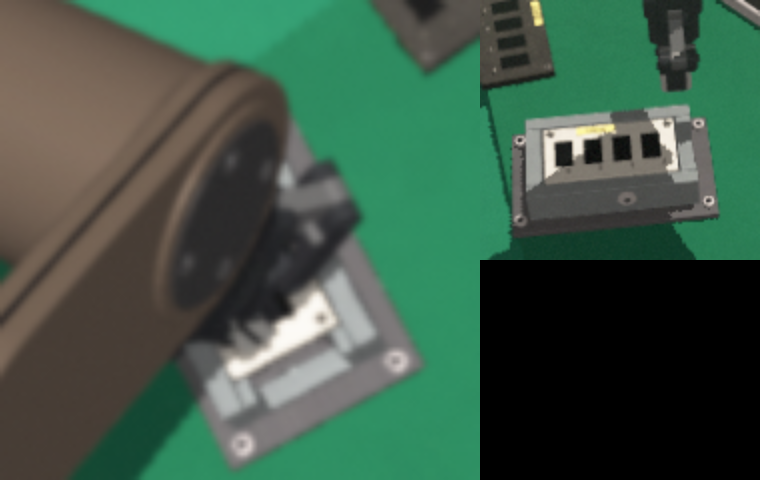

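The shut tips project to side pixel (267,312), which is where the image shows them (about (267,314)). They are above the plate's notch end with the nest still undisturbed, so I press now.

send_rows([
  [[0.2,0,3.0,0,0,0,-1],[0,0,2.8,0,0,0,-1],[0,0,0.6,0,0,0,-1],[0,0,0.4,0,0,0,-1],[0,0,0.3,0,0,0,-1],[0,0,0.2,0,0,0,-1],[0,0,0.2,0,0,0,-1],[0,0,0.2,0,0,0,-1],[0,0,0,0,0,0,-1]],
])

```text
time: 3.92
eef_pos: [0.5318, -0.0688, 0.0283]
tcp_rot: [0.953, 0.302, 0.0, 0.0]
contact_force: [-1.8, -2.7, 2.2]
opening: -0.0
finger_force: 1.4
```

send_rows([
  [[0,0,0.2,0,0,0,-1],[0,0,0.15,0,0,0,-1],[0,0,0.1,0,0,0,-1],[0,0,0,0,0,0,-1]],
])

```text
time: 4.42
eef_pos: [0.532, -0.0687, 0.0245]
tcp_rot: [0.953, 0.302, -0.0, 0.0]
contact_force: [-2.2, -1.8, 6.9]
opening: 0.0
finger_force: 3.7
```

send_rows([
  [[0,0,0.15,0,0,0,-1],[0,0,0.1,0,0,0,-1],[0,0,0,0,0,0,-1]],
])

```text
time: 4.8
eef_pos: [0.5322, -0.0688, 0.024]
tcp_rot: [0.953, 0.302, -0.001, 0.0]
contact_force: [-8.6, -1.4, 17.2]
opening: -0.0
finger_force: 10.0
```

send_rows([
  [[0,0,-4,0,0,0,-1],[0,0,-5,0,0,0,-1],[0,0,-5,0,0,0,0.5],[2,-5,-1,0,0,0,0.5],[2,-5,0,0,0,0,0.5],[2,-5,0,0,0,0,0.5],[0,0,0,0,0,0,0.5]],
])

```text
time: 5.68
eef_pos: [0.4931, 0.0922, 0.1705]
tcp_rot: [0.953, 0.304, -0.0, -0.001]
contact_force: [-0.0, -0.2, 0.7]
opening: 0.749
finger_force: 0.0
```

Run:
```python
from g import *
for n in('top','side'):
    c=cam(n); save(c,n+'2.png')
a=cv2.imread('pics/top2.png')[180:280,145:235];b=cv2.imread('pics/side2.png')[310:395,180:300]
o=np.zeros((540,800,3),np.uint8);o[:500,:450]=cv2.resize(a,None,fx=5,fy=5,interpolation=2);o[:247,452:]=cv2.resize(b,None,fx=2.9,fy=2.9,interpolation=2)[:247,:348];cv2.imwrite('pics/crop2.png',o)
print(ctrl.get_state()['opening'],ctrl.get_state()['eef_pos'])
```

```text
Traceback (most recent call last):
ValueError: could not broadcast input array from shape (246,348,3) into shape (247,348,3)
```

Run:
```python
from g import *
a=cv2.imread('pics/top2.png')[180:280,145:235];b=cv2.imread('pics/side2.png')[310:395,180:300]
o=np.zeros((540,800,3),np.uint8);o[:500,:450]=cv2.resize(a,None,fx=5,fy=5,interpolation=2);q=cv2.resize(b,(348,246),interpolation=2);o[:246,452:]=q;cv2.imwrite('pics/crop2.png',o)
```

```text
(no output)
```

View pics/crop2.png

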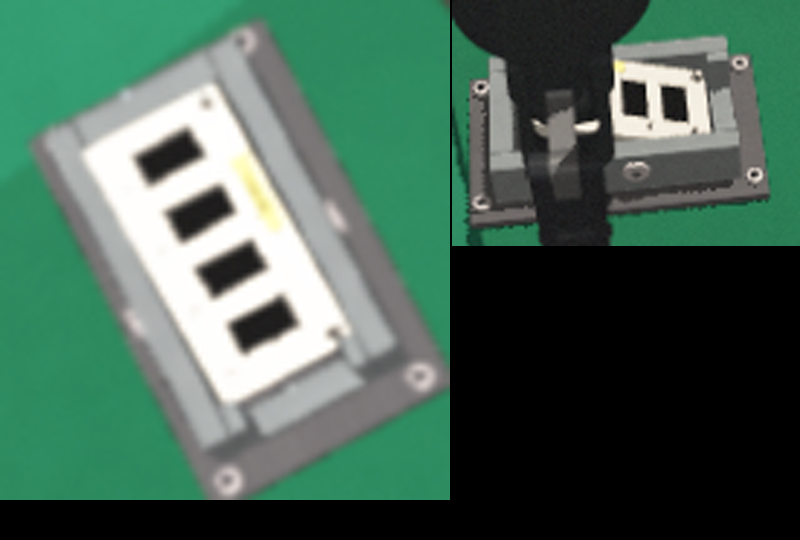

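The top view shows the plate tipped: the +x end is up, with corners at (161,210) and (187,197), and the -x end sunk, at (190,260) and (214,245). Comparing with the predicted pose, and triangulating is blocked by the arm in the side view, so I check by reprojection.

```bash
cat >> g.py <<'E'
TH=.35
def plate(u,v,w,th=TH): # plate coords: along long axis from plate centre, across, height above the underside
    s=u+.01; return nest(-.01+s*np.cos(th)-w*np.sin(th), v, .028+s*np.sin(th)+w*np.cos(th))
def grip(u,w,th=TH): # tool pose: tips flat with plate, at u along it, w above its underside
    return plate(u,0,w,th)
E
python3 - <<'E'
from g import *; from m import quad,order
c=cam('top'); 
P=[plate(u,v,.008) for u,v in((-.05,.025),(-.05,-.025),(.05,-.025),(.05,.025))]
print(proj(c,P).round(1).tolist())
h=cv2.cvtColor(c['img'],cv2.COLOR_RGB2HSV).astype(int)
q=order(c,quad((c['img'].min(2)>185)|((h[...,0]>18)&(h[...,0]<35)&(h[...,2]>180)&(h[...,1]>40)),(190,228)),.04);print(q.round(1).tolist())
for z,i in ((.0222,0),(.0222,1),(.056,2),(.056,3)): 
    X=onplane(c,q[i:i+1],plate(-.05 if i<2 else .05,0,.008)[2])[0]; d=X-C; print(i,'nest xy mm',(np.array([d@nx,d@ny])*1e3).round(1),'pred',np.round([(P[i]-C)@nx*1e3,(P[i]-C)@ny*1e3],1))
for w in(0,.008): print(plate(.036,0,w),plate(.025,0,w)[2],plate(.047,0,w)[2])
R=down(NY-np.pi/2,TH); print('tool axes cols',R.as_matrix().round(2).tolist())
rows(plate(.036,0,.06),down(NY-np.pi/2,TH),1);rows(plate(.036,0,.06),down(NY-np.pi/2,-TH),1)
E
```

```text
[[189.5, 260.3], [215.0, 246.5], [186.8, 195.6], [160.7, 209.4]]
[[190.1999969482422, 260.70001220703125], [215.0, 246.5], [186.5, 195.8000030517578], [159.60000610351562, 209.5]]
0 nest xy mm [-51.5  24.2] pred [-50.3  25. ]
1 nest xy mm [-50.2 -25. ] pred [-50.3 -25. ]
2 nest xy mm [ 43.5 -24.5] pred [ 43.6 -25. ]
3 nest xy mm [44.5 26.8] pred [43.6 25. ]
[ 0.60020498 -0.02245087  0.0437733 ] 0.0400014232609408 0.04754517502496072
[ 0.59795789 -0.02402429  0.05128828] 0.04751640496371983 0.055060156727739756
tool axes cols [[0.77, 0.57, 0.28], [0.54, -0.82, 0.2], [0.34, -0.0, -0.94]]
t 5.83 F [-0.4 -0.1 -0.1] total cm [ 0.19 15.16  7.08] rv [-0.001  0.35   0.002]
[0.19, 15.16, 7.08, -0.0, 0.35, 0.0]
t 5.83 F [-0.4 -0.1 -0.1] total cm [ 0.19 15.16  7.08] rv [ 0.    -0.35   0.002]
[0.19, 15.16, 7.08, 0.0, -0.35, 0.0]
```

The prediction at 0.35 rad matches the measured corners within about 1 mm, so the floor is at its stop. Moving to a tilted hover.

send_rows([
  [[0.2,5,1,0,0,0,0.5],[0,5,2,0,0,0,0.5],[0,5.1,2,0,0,0,0.5],[0,0,1,0,0.175,0,0.5],[0,0,0,0,0.175,0,0.5],[0,0,0,0,0,0,0.5]],
])

```text
time: 6.58
eef_pos: [0.5808, -0.036, 0.1093]
tcp_rot: [0.94, 0.294, 0.164, -0.053]
contact_force: [0.1, -0.0, -0.5]
opening: 0.748
finger_force: 0.0
```

```bash
python3 -c "
from g import *
rows(plate(.036,0,-.0015),down(NY-np.pi/2,TH),1)"
```

```text
t 6.58 F [ 0.1 -0.  -0.5] total cm [-0.    0.01  7.12] rv [-0.002  0.003 -0.005]
[-0.0, 0.01, 7.12, -0.0, 0.0, -0.0]
```

send_rows([
  [[0,0,3,0,0,0,0.5],[0,0,2.5,0,0,0,0.5],[0,0,1,0,0,0,0.5],[0,0,0.6,0,0,0,0.5],[0,0,0,0,0,0,0.5]],
])

```text
time: 7.2
eef_pos: [0.6033, -0.0196, 0.0451]
tcp_rot: [0.939, 0.297, 0.166, -0.052]
contact_force: [0.3, -0.6, -0.4]
opening: 0.746
finger_force: 0.0
```

```bash
python3 -c "
from g import *
rows(plate(.036,0,-.0015),down(NY-np.pi/2,TH),1)
c=cam('side');save(c,'side3.png');b=c['img'][290:400,170:310,::-1];cv2.imwrite('pics/crop3.png',cv2.resize(b,None,fx=5,fy=5,interpolation=2))"
```

```text
t 7.2 F [ 0.3 -0.6 -0.4] total cm [-0.44  0.05  0.13] rv [-0.     0.     0.002]
[-0.44, 0.05, 0.13, -0.0, 0.0, 0.0]
```

View pics/crop3.png

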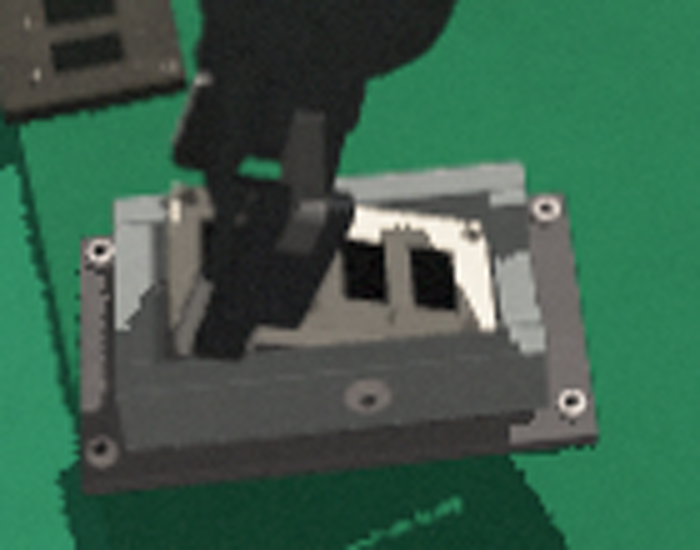

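The crop shows the near finger standing outside the plate's raised edge, with its tip at crop (220,355) just above the wall. It is 4 mm too far along, so I correct that and close.

send_rows([
  [[-0.4,0,0.1,0,0,0,0.5],[0,0,0,0,0,0,0.5],[0,0,0,0,0,0,-1],[0,0,0,0,0,0,-1],[0,0,0,0,0,0,-1],[0,0,0,0,0,0,-1],[0,0,0,0,0,0,-1]],
], force=80)

```text
time: 8.12
eef_pos: [0.6002, -0.0217, 0.0426]
tcp_rot: [0.939, 0.297, 0.166, -0.052]
contact_force: [-1.9, -1.5, 3.4]
opening: 0.552
finger_force: 81.8
```

send_rows([
  [[0.2,0,-0.5,0,0,0,-1],[0.4,0,-1.0,0,0,0,-1],[0.6,0,-1.7,0,0,0,-1],[0.9,0,-2.6,0,0,0,-1],[1.3,0,-3.5,0,0,0,-1],[1.1,0,-3,0,0,0,-1],[0,0,0,0,0,0,-1]],
])

```text
time: 9.0
eef_pos: [0.6024, -0.022, 0.1781]
tcp_rot: [0.938, 0.297, 0.169, -0.05]
contact_force: [-0.2, -0.5, -0.9]
opening: 0.549
finger_force: 82.6
```

```bash
cat >> g.py <<'E'
TC=np.array([.5732,-.3128,0]); TY=np.radians(-15.3); tx=np.array([np.cos(TY),np.sin(TY),0])
def trayp(u,z): return TC+tx*u+[0,0,z]
E
python3 - <<'E'
from g import *
c=cam('side');save(c,'side4.png')
s=ctrl.get_state();print(s['opening'],s['finger_force'],s['eef_pos'],s['contact_force'])
b=c['img'][180:400,150:370,::-1];cv2.imwrite('pics/crop4.png',cv2.resize(b,None,fx=2.5,fy=2.5))
rows(trayp(.036,.10),down(TY-np.pi/2),8)
E
```

```text
0.5529797052474393 82.5889778137207 [ 0.60082873 -0.02158278  0.17519529] [-0.52700082 -0.46951021 -2.41641252]
t 9.05 F [-0.5 -0.5 -2.4] total cm [-18.31  24.98   1.36] rv [-0.152 -0.33   0.871]
[-2.29, 3.12, 0.17, -0.02, -0.04, 0.11]
[-1.93, 3.35, 0.32, -0.02, -0.04, 0.11]
[-1.54, 3.53, 0.46, -0.02, -0.04, 0.11]
[-1.12, 3.66, 0.58, -0.02, -0.04, 0.11]
[-0.69, 3.75, 0.69, -0.02, -0.04, 0.11]
[-0.25, 3.79, 0.78, -0.02, -0.04, 0.11]
[0.2, 3.78, 0.85, -0.02, -0.04, 0.11]
[0.64, 3.71, 0.91, -0.02, -0.04, 0.11]
```

View pics/crop4.png

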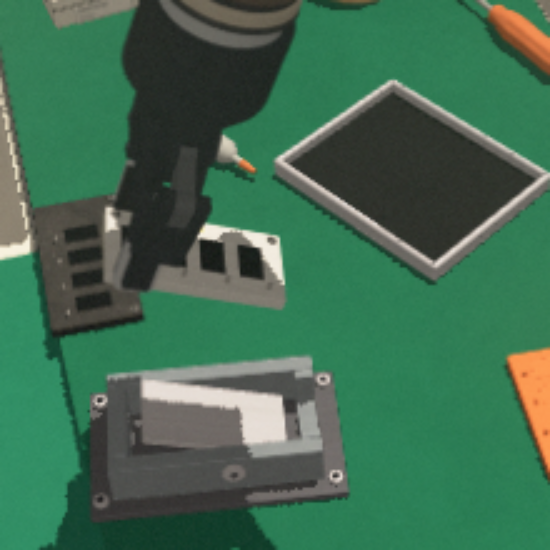

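The plate is held and clear of the nest (crop (200,260)), square to the fingers, and the rocking floor stays tipped. Carrying it to the tray.

send_rows([
  [[-2.3,3.1,0,-0.02,-0.04,0.11,-1],[-1.9,3.4,0.1,-0.02,-0.04,0.11,-1],[-1.5,3.5,0.3,-0.02,-0.04,0.11,-1],[-1.1,3.7,0.5,-0.02,-0.04,0.11,-1],[-0.7,3.8,0.6,-0.02,-0.04,0.11,-1],[-0.3,3.8,0.7,-0.02,-0.04,0.11,-1],[0.2,3.8,0.8,-0.02,-0.04,0.11,-1],[0.6,3.7,0.9,-0.02,-0.04,0.11,-1],[0,0,0,0,0,0,-1]],
])

```text
time: 10.18
eef_pos: [0.6024, -0.3252, 0.1023]
tcp_rot: [0.99, -0.14, 0.001, -0.0]
contact_force: [-0.1, -0.5, -2.3]
opening: 0.55
finger_force: 82.7
```

Run:
```python
from g import *
rows(trayp(.036,.05),down(TY-np.pi/2),1)
```

```text
t 10.18 F [-0.1 -0.5 -2.3] total cm [ 0.43 -0.43  5.23] rv [-0.001 -0.003 -0.013]
[0.43, -0.43, 5.23, -0.0, -0.0, -0.01]
```

send_rows([
  [[0.4,-0.4,2,0,0,-0.01,-1],[0,0,3,0,0,0,-1],[0,0,2,0,0,0,-1],[0,0,1.0,0,0,0,-1],[0,0,0.6,0,0,0,-1],[0,0,0,0,0,0,-1]],
])

```text
time: 10.92
eef_pos: [0.6098, -0.3216, 0.0205]
tcp_rot: [0.991, -0.133, 0.004, 0.001]
contact_force: [-0.4, -0.5, -1.7]
opening: 0.547
finger_force: 82.7
```

Run:
```python
from g import *
rows(trayp(.036,.0045),down(TY-np.pi/2),1)
c=cam('side');b=c['img'][190:310,240:390,::-1];cv2.imwrite('pics/crop5.png',cv2.resize(b,None,fx=5,fy=5,interpolation=2))
```

```text
t 10.93 F [-0.4 -0.5 -1.7] total cm [-0.17  0.12  1.6 ] rv [ 0.001 -0.008 -0.   ]
[-0.17, 0.12, 1.6, 0.0, -0.01, -0.0]
```

View pics/crop5.png

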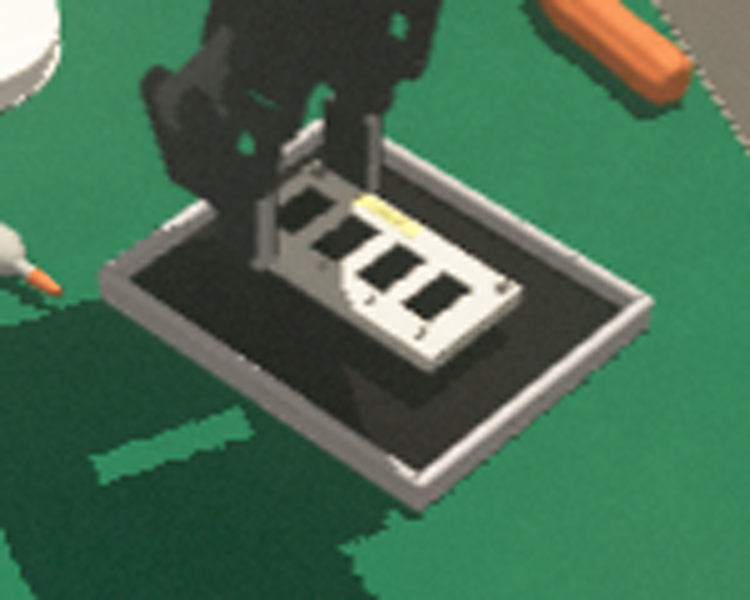

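The plate hangs level in the middle of the tray (crop (400,265)), with tips near its underside and room on all sides. Lowering on.

send_rows([
  [[-0.1,0.1,0.8,0,0,0,-1],[0,0,0.4,0,0,0,-1],[0,0,0.2,0,0,0,-1],[0,0,0.1,0,0,0,-1],[0,0,0,0,0,0,-1]],
])

```text
time: 11.6
eef_pos: [0.6083, -0.3223, 0.0053]
tcp_rot: [0.991, -0.133, 0.003, 0.001]
contact_force: [-0.1, 0.1, -1.7]
opening: 0.548
finger_force: 82.8
```

send_rows([
  [[0,0,0.15,0,0,0,-1],[0,0,0.1,0,0,0,-1],[0,0,0.05,0,0,0,-1],[0,0,0,0,0,0,-1]],
])

```text
time: 12.1
eef_pos: [0.6086, -0.3224, 0.0049]
tcp_rot: [0.991, -0.133, 0.003, 0.001]
contact_force: [-5.8, 2.8, 9.3]
opening: 0.549
finger_force: 84.0
```

Contact on the liner at 9 N. Releasing.

send_rows([
  [[0,0,-0.1,0,0,0,0.2],[0,0,0,0,0,0,0.35],[0,0,0,0,0,0,0.5],[0,0,0,0,0,0,0.5],[0,0,-1,0,0,0,0.5],[0,0,-3,0,0,0,0.5],[0,0,-5,0,0,0,0.5],[0,0,-5,0,0,0,0.5],[0,0,0,0,0,0,0.5]],
])

```text
time: 13.22
eef_pos: [0.6106, -0.3241, 0.1512]
tcp_rot: [0.991, -0.133, 0.009, 0.004]
contact_force: [-0.3, 0.1, 0.5]
opening: 0.749
finger_force: 0.0
```

```bash
python3 -c "
from g import *
rows(nest(.036,0,.10),down(NY-np.pi/2),9)"
```

```text
t 13.22 F [-0.3  0.1  0.5] total cm [ -8.89 -29.06   4.77] rv [ 0.014 -0.016 -0.878]
[-0.99, -3.23, 0.53, 0.0, -0.0, -0.1]
[-0.67, -3.31, 0.54, 0.0, -0.0, -0.1]
[-0.34, -3.36, 0.54, 0.0, -0.0, -0.1]
[-0.01, -3.37, 0.55, 0.0, -0.0, -0.1]
[0.32, -3.36, 0.55, 0.0, -0.0, -0.1]
[0.64, -3.31, 0.56, 0.0, -0.0, -0.1]
[0.96, -3.23, 0.56, 0.0, -0.0, -0.1]
[1.28, -3.12, 0.56, 0.0, -0.0, -0.1]
[1.57, -2.98, 0.57, 0.0, -0.0, -0.1]
```

send_rows([
  [[-1.0,-3.2,0.5,0,0,-0.1,-1],[-0.7,-3.3,0.5,0,0,-0.1,-1],[-0.3,-3.4,0.5,0,0,-0.1,-1],[0,-3.4,0.5,0,0,-0.1,-1],[0.3,-3.4,0.5,0,0,-0.1,-1],[0.6,-3.3,0.6,0,0,-0.1,-1],[1.0,-3.2,0.6,0,0,-0.1,-1],[1.3,-3.1,0.6,0,0,-0.1,-1],[1.6,-3.0,0.6,0,0,-0.1,-1],[0,0,0,0,0,0,-1]],
])

```text
time: 14.48
eef_pos: [0.595, -0.0158, 0.0917]
tcp_rot: [0.95, 0.312, 0.001, 0.002]
contact_force: [0.3, 0.1, -0.9]
opening: 0.006
finger_force: 0.0
```

```bash
python3 -c "
from g import *
rows(nest(.036,0,.05),down(NY-np.pi/2),1)"
```

```text
t 14.47 F [ 0.3  0.1 -0.9] total cm [0.29 0.83 4.18] rv [ 0.004 -0.002  0.025]
[0.29, 0.83, 4.18, 0.0, -0.0, 0.02]
```

send_rows([
  [[0.3,0.8,1.5,0,0,0.025,-1],[0,0,2,0,0,0,-1],[0,0,0,0,0,0,-1]],
])

```text
time: 14.85
eef_pos: [0.6017, -0.0234, 0.0548]
tcp_rot: [0.954, 0.298, 0.0, 0.001]
contact_force: [-0.7, -0.2, -0.6]
opening: -0.002
finger_force: 0.0
```

```bash
python3 -c "
from g import *
rows(nest(.036,0,.028),down(NY-np.pi/2),1)"
```

```text
t 14.85 F [-0.7 -0.2 -0.6] total cm [ 0.22 -0.17  2.68] rv [ 0.002  0.    -0.005]
[0.22, -0.17, 2.68, 0.0, 0.0, -0.01]
```

send_rows([
  [[0.1,-0.2,0.6,0,0,0,-1],[0,0,0.5,0,0,0,-1],[0,0,0.5,0,0,0,-1],[0,0,0.4,0,0,0,-1],[0,0,0.3,0,0,0,-1],[0,0,0.2,0,0,0,-1],[0,0,0.1,0,0,0,-1],[0,0,0,0,0,0,-1]],
])

```text
time: 15.85
eef_pos: [0.6035, -0.0208, 0.0321]
tcp_rot: [0.954, 0.299, 0.003, 0.003]
contact_force: [0.2, -0.3, 1.4]
opening: 0.001
finger_force: 0.4
```

send_rows([
  [[0,0,0.15,0,0,0,-1],[0,0,0.15,0,0,0,-1],[0,0,0.1,0,0,0,-1],[0,0,0,0,0,0,-1]],
])

```text
time: 16.35
eef_pos: [0.6036, -0.0207, 0.0281]
tcp_rot: [0.954, 0.299, 0.003, 0.002]
contact_force: [-0.1, 0.2, 1.4]
opening: -0.003
finger_force: 0.4
```

send_rows([
  [[0,0,0.1,0,0,0,-1],[0,0,0.1,0,0,0,-1],[0,0,0.05,0,0,0,-1],[0,0,0,0,0,0,-1]],
])

```text
time: 16.85
eef_pos: [0.6037, -0.0207, 0.0278]
tcp_rot: [0.954, 0.299, 0.002, 0.002]
contact_force: [-4.7, 0.4, 10.6]
opening: -0.006
finger_force: 5.7
```

Force rises at z = 27.8 mm, so the floor is level and at its stop. Retreating upward and away, then verifying.

send_rows([
  [[0,0,-2,0,0,0,-1],[0,0,-5,0,0,0,-1],[0,0,-5,0,0,0,-1],[-1,-5,-3,0,0,0,-1],[-1,-6,0,0,0,0,-1],[-1,-6,0,0,0,0,-1],[0,-6,0,0,0,0,-1],[0,0,0,0,0,0,-1]],
])

```text
time: 17.85
eef_pos: [0.4442, 0.1539, 0.1742]
tcp_rot: [0.953, 0.302, 0.003, 0.002]
contact_force: [0.1, -0.1, 0.0]
opening: 0.0
finger_force: 0.0
```

Run:
```python
from g import *
c=cam('top');d=cam('side')
o=np.zeros((480,800,3),np.uint8);o[:,:500]=cv2.resize(c['img'][120:360,150:400,::-1],None,fx=2,fy=2)
o[:220,500:]=cv2.resize(d['img'][290:400,170:320,::-1],None,fx=2,fy=2);o[230:470,500:]=cv2.resize(d['img'][190:310,240:390,::-1],None,fx=2,fy=2)
cv2.imwrite('pics/fin.png',o)
```

```text
(no output)
```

View pics/fin.png

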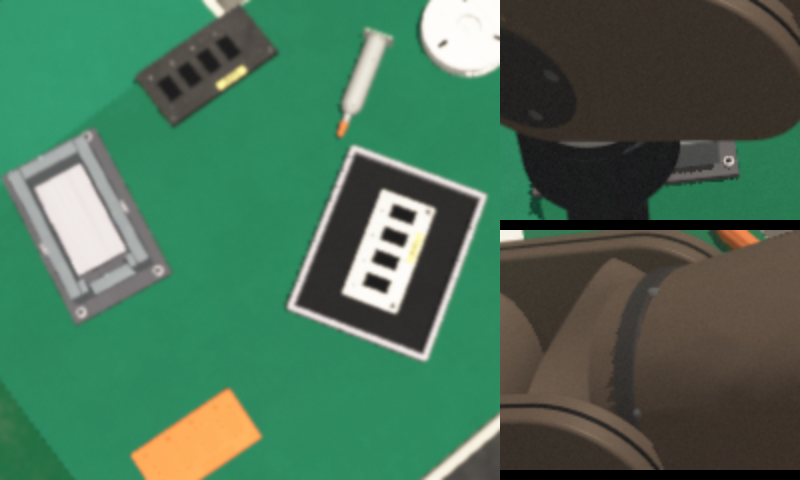

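The top view shows the plate flat in the middle of the tray (crop (388,250)), the rocking floor apparently level (crop (80,220)), and the bystanders in place. One numeric check of the floor and plate, then hand in.

Run:
```python
from g import *; from m import quad,order
c=cam('top')
q=order(c,quad(c['img'].min(2)>165,(190,230)),.028);X=onplane(c,q,.028)-C;f=np.c_[X@nx,X@ny]*1e3;print(f.round(1))
q=order(c,quad(c['img'].min(2)>150,(344,245)),.013);X=onplane(c,q,.013)-TC;print((X@tx*1e3).round(1),(X@[-tx[1],tx[0],0]*1e3).round(1))
L=f[:,0].max()-f[:,0].min();print('floor length',L)
if 87<L<94 and abs(np.abs(f[:,1]).mean()-23)<2: print(ctrl.sign_off())
```

```text
[[-46.2  22.2]
 [-46.7 -22.3]
 [ 42.2 -22.6]
 [ 42.1  21.9]]
[-78.9  78.7  79.6 -79.1] [-64.1 -65.1  63.4  62.8]
floor length 88.91361236673555
the job is handed in; nothing more can be done
None
```

The job is handed in: the plate lies flat in the middle of the tray, released, the rocking floor is pressed back level, and the bystanders visible in the last view had not moved (the driver was outside it); the judge's result was not shown.

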